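# Open the drain cleaner at the sink

### The arm

A 7-joint arm with a two-finger parallel gripper is mounted at the origin on the work surface. World frame = base frame: x ahead of the robot, y to its left, z up, the work surface at z = 0. Lengths are in m, angles in rad, forces in N, time in s.
With the tool pointing down it reaches from about 0.4 to 0.85 m from the base axis. Payload 6.9 kg.
Tool frame: the origin (TCP) lies midway between the tips of the shut fingers; the grasp point (between the pads) lies 19 mm behind it (manip.pinch_z is the distance from the TCP to the grasp point, in m); z points along the fingers, y is the direction in which the jaws open and shut (so a half turn about z gives the same grasp; the last joint's range is limited). The gripper opens to 85 mm and grips with 20 to 120 N. Pads are 22 mm wide; open, the fingers measure 114 mm over their backs; the gripper's body (76 mm by 85 mm) begins 54 mm behind the grasp point. The pads swing forward as they close: fully open they stand 13 mm farther back than shut.
Start: joints at [-1.198, 0.507, -0.238, 1.5, 0.126, 1.149, -0.155], TCP at [0.165, 0.603, 0.231] pointing down, gripper open.
Joint ranges: [-3.08, 3.08], [-0.24, 2.05], [-1.43, 1.35], [0, 2.5], [-1.52, 4.66], [0.17, 1.96], [-2.89, 2.89]. Speed limits (rad/s): [2.39, 2.39, 3.14, 3.14, 3.14, 3.14, 3.14].

### API

Orientations are given as [roll, pitch, yaw] about the fixed x, y, z axes, in that order (R = Rz(yaw) Ry(pitch) Rx(roll)).
In Python, from cell import monitor, imaging, ticket, manip gives the robot as it stands. The module is installed in compiled form; this text tells all that it offers.
- The arm moves only by the shell command python3 -m crank 'ROWS' [OPENING]. ROWS is JSON, one flat list of numbers, 6 for each row, row after row: the shift along the tool's x, y, z in cm, then the turn, a rotation vector about the tool's x, y, z in rad. A call has exactly 5 rows; each row is the pose to reach, as a shift and turn from the pose commanded when the call began, along the tool's axes at that moment; what a row does not reach only later rows make up. A row lasts 1/8 s, in which the tool goes at most 62.5 mm and 10.7 degrees, less where a joint would pass 70% of its speed; a pose out of reach is approached as far as the arm can. A call with a gripper value outside its range is refused whole. OPENING is the opening, from -1 (shut) to 1 (fully open), set as the call begins (- or left out, the last holds). The fingers move at their own pace and stop on an object; the grip force is fixed at half the most. Time passes only in rows, so rows that repeat a pose let the fingers close, or fill a call up. It gives the time, the measured TCP pose, the force and the opening at its end, in the units of the state.
- monitor.get_obs(): the state, without advancing time (a new reading comes with each control period).
- imaging.get_image(name): name is "scene" or "top" or "wrist"; returns the picture (420x560x3 uint8, blue, green, red); there is no depth.
- imaging.camera_params(name): a dict with "intrinsics" (3x3 intrinsics, pixels), "world_from_camera" (4x4, takes a point from camera to world coordinates); the wrist camera has in their place "T_tool_cam" (4x4, takes a point from camera to tool coordinates, whose origin is the TCP and whose axes are the flange's). Camera axes: x right, y down, z forward; pixel columns grow to the right and rows downward; lengths in m; the calibration is good to about 2 mm. A picture is of the moment at which its call begins: read the wrist's pose just before it. camera_params takes no time and is no camera call.
- ticket.hand_in(): hands the job in, once; it reports no verdict.
The state is a dict: "time_s": time; "qpos": joint angles; "joint_vel": joint speeds; "joint_efforts": joint torques, N m; "tcp_pos": TCP position; "tcp_rot": TCP orientation; "ft_force": force on the tool from outside, world axes, zero at the start; "torque": the same for the moment, N m; "gripper_width": finger opening in m.
Only numpy, scipy, OpenCV 4.12 (cv2) and the standard library are available. Lean on these libraries where they do the work, as an engineer would, in place of code of your own. Each camera call takes 0.05 s, during which the arm holds its last target.

### The job

Open the drain cleaner that stands in the bottle clamp on the sink shelf: swing the lever of the clamp's ring clockwise (seen from above) to its locked mark so that the bottle is held fast, then press the safety cap down and twist it anticlockwise until it comes free of the neck. Lift the cap off and finish still holding it level, straight above the open mouth by about a hand's breadth; the bottle stays upright in the locked clamp and the other things on the shelf stay where they are.

Things in the scene. Friction and masses are not known exactly. Their poses are not given: they have to be found in the camera images.
- ring (a joint): angle of the clamp's lock ring (aluminium collar, 107 mm across, round the bottle's foot), rad: 0 open, growing clockwise seen from above, 1.25 at the locked mark, hard stop at 1.30; starts at 0 to 0.35. Stiff (about 4 to 7 N at the peg), stays where left. From about 0.8 it squeezes three rubber jaws on the bottle; until then the bottle spins with the cap on the cup's wet floor
- lever_peg (a point): centre of the upright round black thumb peg at the end of the ring's lever, gripped or pushed from above: 16 mm thick, its axis 105 mm from the clamp axis, its top 18 mm above this point, the lever's upper face 24 mm below this point. x axis outward along the lever, z up. The lever is 12 mm wide
- clamp_axis (a point): point on the vertical axis of the bottle clamp (fixed to the shelf at a varying place and yaw), about which ring and lever turn, at the height of the lever, 28 mm above the shelf; z up
- locked_mark (a point): where the lever_peg point stands when the ring is at its locked mark (105 mm from the clamp axis). The mark itself is a flat grey tongue, 26 mm wide with a white ridge on each side, that sticks out from the clamp's base flange up to 98 mm from the axis: at the mark the lever lies centred over it
- cap_center (a point): centre (half-way up) of the push-and-turn safety cap on the drain cleaner: white ribbed plastic, round, 44 mm in diameter, 25 mm high; z up along its axis, x turns with the cap. Take it from above by its sides: the bottle's shoulder is 22 mm below the cap's lower rim. Locked, this point is 0.5 mm above bottle_mouth
- bottle_mouth (a point): centre of the open mouth (top of the neck) of the drain cleaner bottle: a loose, grey, round bottle with a paper label, 60 mm in diameter, 140 mm high without cap, which stands in the clamp's cup, 6 mm above the shelf; z along its axis, upward
- cap: the same cap, 22 g, origin 12.5 mm below cap_center. Three inner lugs sit in notches of the neck, sprung up (7 N at rest, 1.2 N per mm): no turning or lifting until pressed down at least 4.5 mm (bottoms at 7 mm, 15 N). Turned anticlockwise seen from above it is past its catch from 0.75 rad, free to lift from 0.85 to 1.4 rad (best 1.15), where it is stopped
- bottle: the drain cleaner bottle, 0.4 kg, origin at the centre of its underside
- shelf: the white plastic shelf on which all stands, 480 by 1080 mm, top at z = 0.030, with a 20 mm lip at the far edge and the ends; fixed; origin under its centre
- lunch_box: bystander: yellow plastic lunch box with spring clips, 172 x 112 x 55 mm, origin at the centre of its underside
- scourer_holder: bystander: round steel wire pot scourer holder, 91 mm across, 63 mm high, origin under its centre
- ashtray: bystander: glass ashtray with a piece of soap, 100 mm across, 28 mm high, origin under its centre; it stands by the clamp on the side away from the lever
- mug: bystander: aluminium mug, 76 mm across and 82 mm high, handle to its own +y, origin under its centre; it stands by the clamp on the side away from the lever
- brush: bystander: grey silicone dish brush lying near the shelf's far edge, 230 mm long along its x, 38 mm high, origin under it
- dish_soap: bystander: pale dish soap bottle with a narrow pull spout, 58 mm across, 190 mm high, origin under its centre
- bowl: bystander: white bowl, 124 mm across, 52 mm high, origin under its centre
There are look-alikes about, which are no part of the job. What is meant by the cap is not red, and is the smaller of those in its own colour.

How it is judged:
By the outcome, as a careful person would: the job done as asked, in the order asked, and still so for the second after the job is handed in, while the arm keeps its last pose, push and grip.
It also fails if it takes over 51 s, if anything falls off the work surface, if the arm or the gripper's body presses on something with over 40 N, if the wrist force passes 120 N, or if a joint passes its speed limit or range.

## Working session

There is one attempt and no reset: what is moved stays moved. The work goes in short steps, Python scripts to look and compute and a shell command to move; the robot and the scene stay as the last step left them, time stands still between calls to the robot, and variables do not carry over. Pictures are saved under pics/ and viewed, and the job is handed in when it is done.

```bash
mkdir -p pics; ls
python3 - <<'E'
from cell import monitor, imaging, ticket, manip
import cv2,numpy as np
np.set_printoptions(precision=4,suppress=True)
o=monitor.get_obs(); print(o); print(manip.pinch_z)
for n in ("scene","top","wrist"):
    cv2.imwrite(f"pics/{n}0.png",imaging.get_image(n)); print(n,imaging.camera_params(n))
E
```

```text
pics
{'time_s': 0.0, 'qpos': array([-1.1985,  0.5083, -0.2375,  1.5012,  0.1257,  1.1489, -0.1548]), 'joint_vel': array([ 0.0003,  0.0007, -0.0015, -0.0005, -0.0013, -0.0004,  0.0006]), 'joint_efforts': array([  0.0009, -62.0598,  -2.1849, -24.9645,   0.013 ,   0.0121,
         0.    ]), 'tcp_pos': array([0.1647, 0.6024, 0.2304]), 'tcp_rot': array([-3.1398,  0.    ,  2.8748]), 'ft_force': array([ 0.1288, -0.3821, -0.18  ]), 'torque': array([0.0577, 0.0108, 0.0195]), 'gripper_width': 0.08554622555777563}
0.0187
scene {'intrinsics': array([[463.9018,   0.    , 285.6282],
       [  0.    , 463.9018, 211.8314],
       [  0.    ,   0.    ,   1.    ]]), 'world_from_camera': array([[ 0.0676,  0.8373, -0.5425,  1.2508],
       [ 0.9976, -0.0499,  0.0472, -0.033 ],
       [ 0.0124, -0.5444, -0.8387,  1.2577],
       [ 0.    ,  0.    ,  0.    ,  1.    ]])}
top {'intrinsics': array([[513.0859,   0.    , 282.4742],
       [  0.    , 513.0859, 206.9403],
       [  0.    ,   0.    ,   1.    ]]), 'world_from_camera': array([[-0.0215, -0.9977,  0.0645,  0.4538],
       [-0.9998,  0.0213, -0.0035,  0.0138],
       [ 0.0021, -0.0645, -0.9979,  1.3348],
       [ 0.    ,  0.    ,  0.    ,  1.    ]])}
wrist {'intrinsics': array([[341.8572,   0.    , 273.5842],
       [  0.    , 341.8572, 207.2577],
       [  0.    ,   0.    ,   1.    ]]), 'T_tool_cam': array([[ 0.0005, -0.9577, -0.2878,  0.072 ],
       [ 1.    ,  0.0005, -0.    ,  0.    ],
       [ 0.0002, -0.2878,  0.9577, -0.1423],
       [ 0.    ,  0.    ,  0.    ,  1.    ]])}
```

View pics/scene0.png

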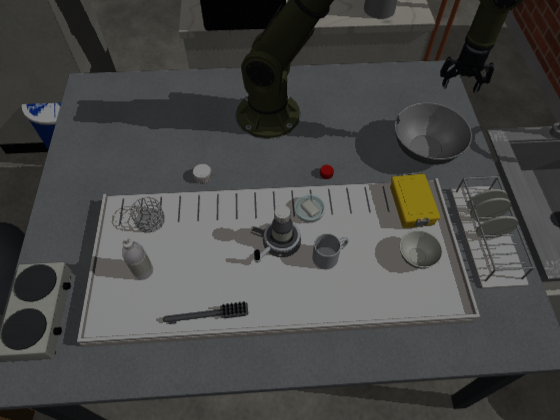

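View pics/top0.png

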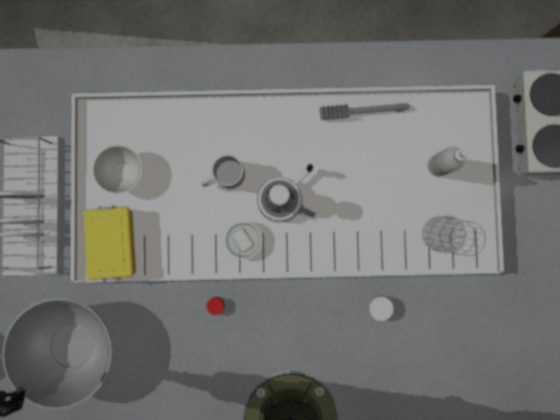

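View pics/wrist0.png

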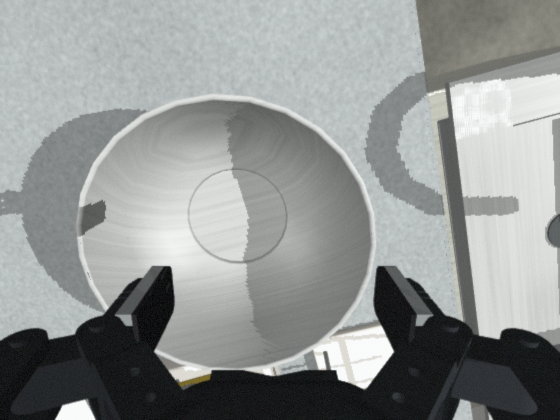

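The clamp is at about top px (281,198), with the peg at (309,168) and the mark's tongue at about (312,213). The white cap sits on the bottle at (281,195). I'll zoom in and measure.

```bash
cat > h.py <<'E'
import numpy as np, cv2
from cell import monitor, imaging, manip
from scipy.spatial.transform import Rotation as R
np.set_printoptions(precision=4,suppress=True)
def cam(n,o=None):
    p=imaging.camera_params(n)
    if n!="wrist": return p["intrinsics"],p["world_from_camera"]
    T=np.eye(4);T[:3,:3]=R.from_euler('xyz',o["tcp_rot"]).as_matrix();T[:3,3]=o["tcp_pos"]
    return p["intrinsics"],T@p["T_tool_cam"]
def pix2plane(n,u,v,z,o=None):
    K,T=cam(n,o); d=T[:3,:3]@np.linalg.solve(K,[u,v,1.]); c=T[:3,3]
    return c+d*(z-c[2])/d[2]
def proj(n,P,o=None):
    K,T=cam(n,o); q=T[:3,:3].T@(np.array(P)-T[:3,3]); q=K@q; return q[:2]/q[2]
E
python3 - <<'E'
import cv2
a=cv2.imread('pics/top0.png')[140:260,210:350]; cv2.imwrite('pics/topz.png',cv2.resize(a,None,fx=5,fy=5,interpolation=2))
a=cv2.imread('pics/scene0.png')[180:280,230:360]; cv2.imwrite('pics/scz.png',cv2.resize(a,None,fx=6,fy=6,interpolation=2))
E
```

```text
(no output)
```

View pics/topz.png

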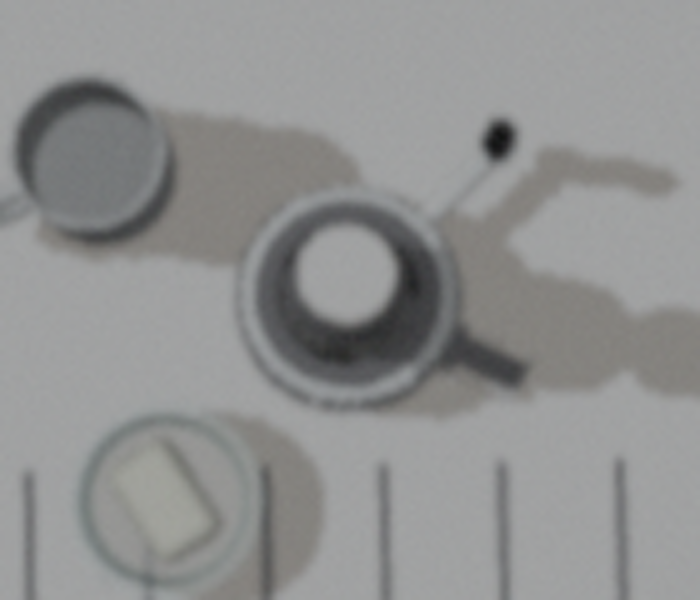

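View pics/scz.png

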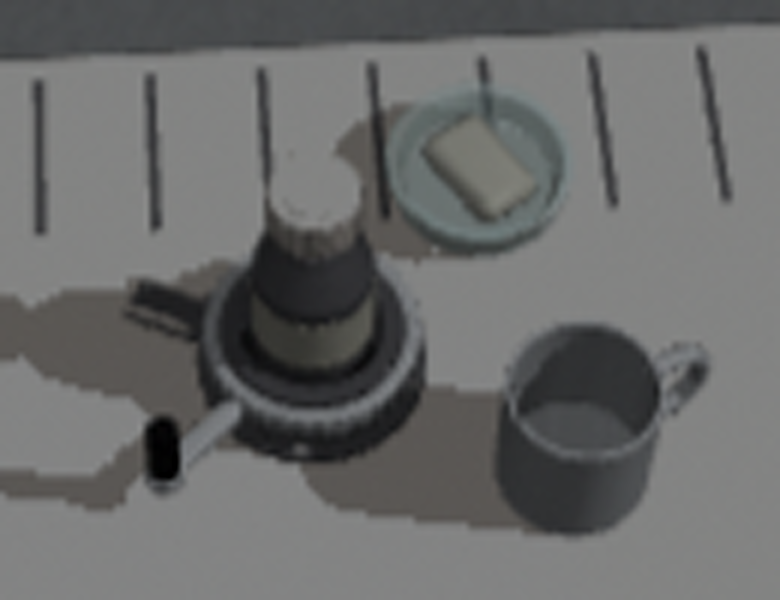

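Run:
```python
from h import *
f=lambda u,v,z,n="top":pix2plane(n,u,v,z)
t=lambda x,y:(210+x/5,140+y/5); s=lambda x,y:(230+x/6,180+y/6)
c=f(*t(347,274),.189); c2=f(*s(315,185),.189,"scene"); print("cap",c,c2)
for z in(.06,.07,.08):print("ring",z,f(*t(348,297),z))
p=f(*t(500,133),.102);p2=f(*s(162,422),.102,"scene");print("peg",p,p2)
print(f(*t(516,112),.102))
m=f(*t(522,371),.036);m2=f(*s(135,305),.036,"scene");print("mark",m,m2)
for cc in (c,(c+c2)/2):
  d=p-cc;e=m-cc;print(np.hypot(*d[:2]),np.hypot(*e[:2]),np.arctan2(d[1],d[0]),np.arctan2(e[1],e[0]))
o=monitor.get_obs();K,T=cam("wrist",o)
```

```text
cap [0.5553 0.0161 0.189 ] [0.5557 0.0187 0.189 ]
ring 0.06 [0.5552 0.0161 0.06  ]
ring 0.07 [0.5544 0.0161 0.07  ]
ring 0.08 [0.5536 0.016  0.08  ]
peg [ 0.6299 -0.0592  0.102 ] [ 0.6274 -0.0572  0.102 ]
[ 0.64   -0.0672  0.102 ]
mark [ 0.5176 -0.0713  0.036 ] [ 0.5236 -0.07    0.036 ]
0.10601532516942813 0.09512807862041162 -0.7901253255019202 -1.978108013522546
0.10679373974233781 0.09642635825512995 -0.8003117360318583 -1.9748869638457403
```

```bash
cat > go.py <<'E'
from h import *
# shift/turn in tool axes from the present measured (or given) pose to target
def delta(p,yaw,o=None,ref=None):
    o=o or monitor.get_obs()
    r0=R.from_euler('xyz',o["tcp_rot"]) ; p0=o["tcp_pos"]
    if ref is not None: p0,r0=np.array(ref[0]),R.from_euler('xyz',[np.pi,0,ref[1]])
    r1=R.from_euler('xyz',[np.pi,0,yaw])
    print("shift cm",r0.inv().apply(np.array(p)-p0)*100,"turn",(r0.inv()*r1).as_rotvec())
E
python3 - <<'E'
from go import *
delta([.629,-.058,.26],3.15)
E
```

```text
shift cm [-62.1973 -51.4758  -2.8658] turn [-0.0014 -0.0002 -0.2752]
```

```bash
python3 -m crank '[-4.1,-3.4,-1,0,0,0, -8.2,-6.8,-2,0,0,0, -12.4,-10.2,-2.9,0,0,0, -16.6,-13.7,-2.9,0,0,0, -20.7,-17.1,-2.9,0,0,0]' 1; python3 -m crank '[-4.1,-3.4,0,0,0,0, -8.2,-6.8,0,0,0,0, -12.4,-10.2,0,0,0,0, -16.6,-13.7,0,0,0,0, -20.7,-17.1,0,0,0,0]'
python3 - <<'E'
from go import *
delta([.629,-.058,.26],3.15)
E
```

```text
time_s: 0.78
tcp_pos: [0.3203, 0.3816, 0.2603]
tcp_rot: [3.142, 0.0, 2.875]
ft_force: [1.0, -0.1, -0.6]
gripper_width: 0.0852
time_s: 1.4
tcp_pos: [0.4747, 0.1622, 0.2603]
tcp_rot: [-3.142, 0.0, 2.875]
ft_force: [0.7, 1.2, 0.2]
gripper_width: 0.0852
shift cm [-20.6889 -17.1703   0.0269] turn [-0.      0.     -0.2752]
```

```bash
python3 -m crank '[-4.1,-3.4,0,0,0,-0.05, -8.2,-6.8,0,0,0,-0.11, -12.4,-10.2,0,0,0,-0.16, -16.6,-13.7,2,0,0,-0.22, -20.7,-17.2,5,0,0,-0.275]'
python3 - <<'E'
from go import *
import json
o=monitor.get_obs(); im=imaging.get_image("wrist"); cv2.imwrite("pics/w1.png",im)
json.dump({k:np.array(v).tolist() for k,v in o.items()},open("o1.json","w")); print(o["tcp_pos"],o["tcp_rot"],o["ft_force"])
E
```

```text
time_s: 2.02
tcp_pos: [0.6298, -0.0581, 0.2103]
tcp_rot: [3.142, 0.002, -3.131]
ft_force: [0.7, 0.2, 0.0]
gripper_width: 0.0857
[ 0.6298 -0.0581  0.2103] [ 3.1415  0.0021 -3.1313] [0.7182 0.2153 0.0022]
```

View pics/w1.png

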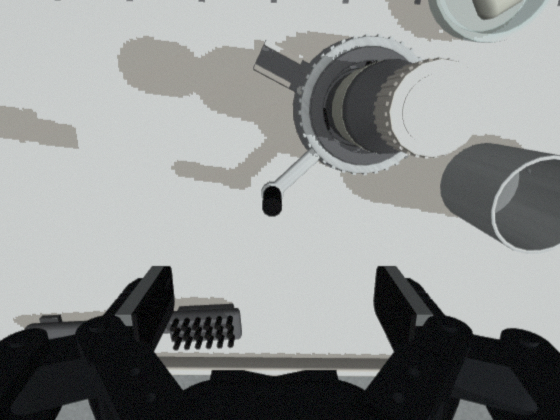

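The wrist view shows the peg's top at (273,206) and its foot at (271,190). The tongue's tip is at about (260,54), and the cap's disc is at about (440,107).

Run:
```python
import cv2
a=cv2.imread('pics/w1.png')[20:220,240:480]; cv2.imwrite('pics/w1z.png',cv2.resize(a,(720,600),interpolation=2))
```

```text
(no output)
```

View pics/w1z.png

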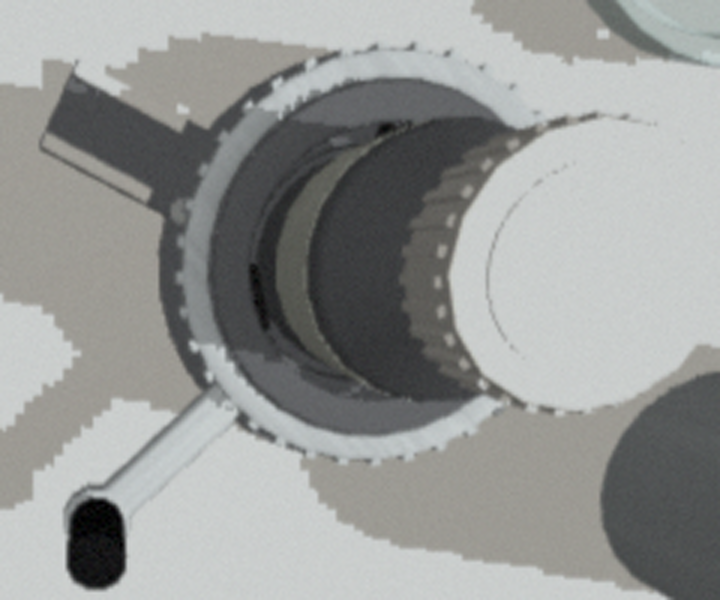

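Run:
```python
from h import *
import json
o=json.load(open("o1.json"))
z=lambda x,y:(240+x/3,20+y/3)
f=lambda x,y,h:pix2plane("wrist",*z(x,y),h,o)
c=f(599,263,.189);print("cap",c)
for h in(.065,.07,.075,.08):
    print("ring",h,f(391,253,h),"diam",np.linalg.norm(f(391,47,h)-f(391,460,h)))
p=f(97,559,.103);print("peg",p, "dia",np.linalg.norm(f(67,559,.103)-f(127,559,.103)))
for h in(.034,.038,.042):
    m=f(59,106,h);print("mark",m,np.linalg.norm(f(78,65,h)-f(40,147,h)))
    for cc in(c,np.array([.5555,.0165,0])): 
        d=p-cc;e=m-cc;print(np.hypot(*d[:2]),np.hypot(*e[:2]),np.arctan2(d[1],d[0]),np.arctan2(e[1],e[0]))
```

```text
cap [0.5583 0.0171 0.189 ]
ring 0.065 [0.557  0.0187 0.065 ] diam 0.10685032124985744
ring 0.07 [0.557  0.0173 0.07  ] diam 0.10499179657687507
ring 0.075 [0.557 0.016 0.075] diam 0.1031332719038926
ring 0.08 [0.557  0.0146 0.08  ] diam 0.10127474723091034
peg [ 0.6322 -0.0593  0.103 ] dia 0.015235957205120757
mark [ 0.5178 -0.0716  0.034 ] 0.02429311728034403
0.10630601496409063 0.09748818477577047 -0.8021891356921916 -1.999569000136704
0.10786647808103386 0.09580253747170073 -0.77955655647098 -1.9753740643872675
mark [ 0.5183 -0.0714  0.038 ] 0.02398798491807856
0.10630601496409063 0.09713963349551541 -0.8021891356921916 -1.99557657771549
0.10786647808103386 0.09546351866066184 -0.77955655647098 -1.9712242055025708
mark [ 0.5188 -0.0713  0.042 ] 0.023682852555812997
0.10630601496409063 0.09679264170310874 -0.8021891356921916 -1.9915554659577426
0.10786647808103386 0.09512615555980108 -0.77955655647098 -1.9670448394255022
```

```bash
python3 -m crank '[-0.2,-0.1,4,0,0,0, -0.2,-0.1,8,0,0,0, -0.2,-0.1,11,0,0,0, -0.2,-0.1,13,0,0,0, -0.2,-0.1,13.9,0,0,0]' 0; python3 -m crank '[0,0,0,0,0,0, 0,0,0,0,0,0, 0,0,0,0,0,0, 0,0,0,0,0,0, 0,0,0,0,0,0]' -1;  python3 - <<'E'
from go import *
o=monitor.get_obs(); im=imaging.get_image("wrist"); cv2.imwrite("pics/w2.png",im)
print(o["tcp_pos"],o["tcp_rot"],o["ft_force"],o["gripper_width"])
E
```

```text
time_s: 2.7
tcp_pos: [0.6294, -0.0574, 0.0698]
tcp_rot: [3.141, -0.003, -3.133]
ft_force: [0.4, -0.4, -0.7]
gripper_width: 0.0427
time_s: 3.32
tcp_pos: [0.6312, -0.0588, 0.0721]
tcp_rot: [-3.14, 0.002, -3.134]
ft_force: [3.4, -4.3, -1.6]
gripper_width: 0.0143
[ 0.6312 -0.0588  0.0721] [-3.1404  0.0022 -3.1342] [ 3.4177 -4.2688 -1.5669] 0.0143138546910098
```

View pics/w2.png

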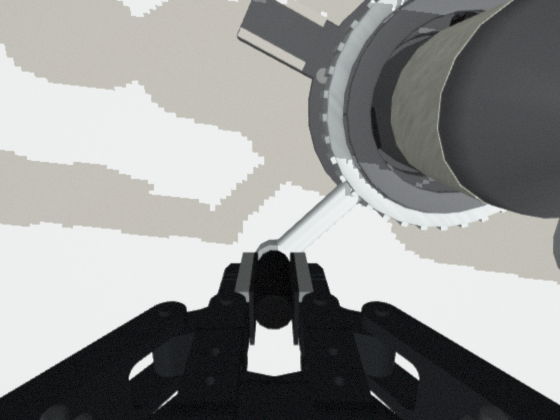

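The peg is gripped (width 14 mm). Next I'll work out the arc.

Run:
```python
from go import *
c=np.array([.557,.017]);a0=-.80;yaw=3.15
def row(a,ab,yb):
    P=lambda t:c+.105*np.array([np.cos(t),np.sin(t)])
    d=P(a)-P(ab); r=R.from_euler('xyz',[np.pi,0,yb]); return r.inv().apply([*d,0])*100
for base in(0,.6):
  for k in range(1,6):
    print(base+.12*k, row(a0-base-.12*k,a0-base,yaw-base), .12*k)
```

```text
0.12 [ 0.9612 -0.8135 -0.    ] 0.12
0.24 [ 2.0128 -1.5061 -0.    ] 0.24
0.36 [ 3.1399 -2.0679 -0.    ] 0.36
0.48 [ 4.326  -2.4906 -0.    ] 0.48
0.6 [ 5.5542 -2.7684 -0.    ] 0.6
0.72 [ 0.9612 -0.8135 -0.    ] 0.12
0.84 [ 2.0128 -1.5061 -0.    ] 0.24
0.96 [ 3.1399 -2.0679 -0.    ] 0.36
1.08 [ 4.326  -2.4906 -0.    ] 0.48
1.2 [ 5.5542 -2.7684 -0.    ] 0.6
```

```bash
python3 -m crank '[0.96,-0.81,0,0,0,0.12, 2.01,-1.51,0,0,0,0.24, 3.14,-2.07,0,0,0,0.36, 4.33,-2.49,0,0,0,0.48, 5.55,-2.77,0,0,0,0.6]'
python3 - <<'E'
from go import *
o=monitor.get_obs(); d=o["tcp_pos"][:2]-[.557,.017]; print(np.hypot(*d),np.arctan2(d[1],d[0])+.8)
E
```

```text
time_s: 4.0
tcp_pos: [0.5764, -0.0866, 0.072]
tcp_rot: [3.14, 0.004, 2.545]
ft_force: [4.7, -2.4, -4.0]
gripper_width: 0.0139
0.10543232293381975 -0.5853231826191763
```

```bash
python3 -m crank '[0.96,-0.81,0,0,0,0.12, 2.01,-1.51,0,0,0,0.24, 3.14,-2.07,0,0,0,0.36, 4.33,-2.49,0,0,0,0.48, 5.55,-2.77,0,0,0,0.6]'
python3 - <<'E'
from go import *
o=monitor.get_obs(); d=o["tcp_pos"][:2]-[.557,.017]; print(np.hypot(*d),np.arctan2(d[1],d[0])+.8,o["ft_force"])
cv2.imwrite("pics/w3.png",imaging.get_image("wrist"));cv2.imwrite("pics/t3.png",imaging.get_image("top"))
a=cv2.imread('pics/w3.png')[0:420,:];cv2.imwrite('pics/t3z.png',cv2.resize(cv2.imread('pics/t3.png')[140:260,210:350],None,fx=5,fy=5,interpolation=2))
E
```

```text
time_s: 4.62
tcp_pos: [0.5151, -0.0786, 0.072]
tcp_rot: [3.138, 0.003, 1.945]
ft_force: [5.9, -3.4, -7.0]
gripper_width: 0.0141
0.10436891671223146 -1.1843220617458827 [ 5.8789 -3.378  -6.9899]
```

View pics/w3.png

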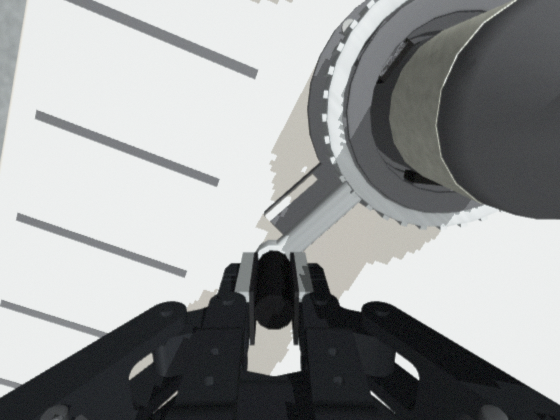

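Run:
```python
import cv2
a=cv2.imread('pics/w3.png')[150:270,250:390]; cv2.imwrite('pics/w3z.png',cv2.resize(a,(700,600),interpolation=2))
```

```text
(no output)
```

View pics/w3z.png

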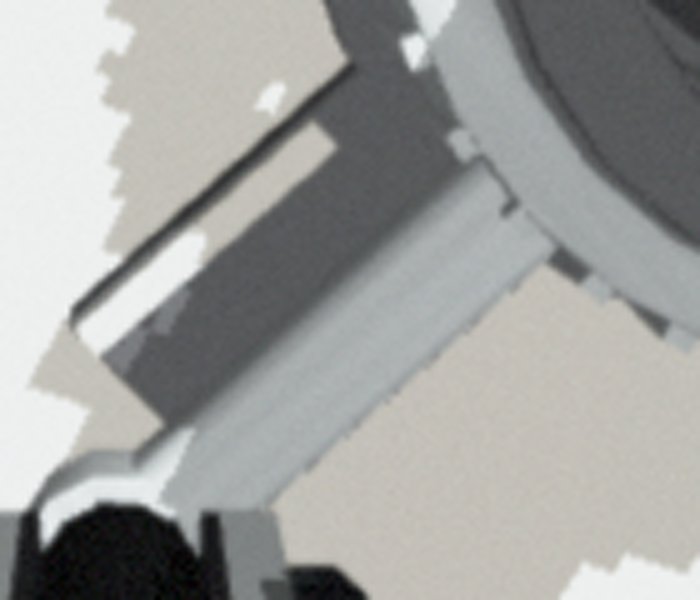

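Run:
```python
from go import *
o=monitor.get_obs()
f=lambda x,y,h:pix2plane("wrist",250+x/5,150+y/5,h,o)[:2]
c=np.array([.557,.0172])
def an(v): return np.arctan2(v[1],v[0])
for h in(.035,.038,.041):
    A,B=f(75,320,h),f(350,66,h); A2,B2=f(102,357,h),f(335,145,h)
    d=A-B; n=d/np.linalg.norm(d); off=lambda P:n[0]*(P-c)[1]-n[1]*(P-c)[0]
    print("tongue",h,an(d),"rot",an(A2-B2),"offset outer",off(A),off(A2),"corner r",np.hypot(*(A-c)))
for h in(.058,.061,.064):
    L1,L2=f(165,435,h),f(480,165,h);M1,M2=f(280,500,h),f(545,255,h)
    print("lever",h,an(L1-L2),an(M1-M2)); d=(L1-L2)/np.linalg.norm(L1-L2); 
    off=lambda P:d[0]*(P-c)[1]-d[1]*(P-c)[0]; print(off(L1),off(M1),off(L2),off(M2))
print(an(o["tcp_pos"][:2]-c))
```

```text
tongue 0.035 -1.998265382770182 rot -2.000304891356223 offset outer -0.013314724784436745 -0.008155743651047292 corner r 0.09778016055162796
tongue 0.038 -1.9982653827701828 rot -2.00030489135622 offset outer -0.013960960322365878 -0.008888370028082057 corner r 0.09715232015978492
tongue 0.041 -1.998265382770181 rot -2.0003048913562225 offset outer -0.014607195860295144 -0.009620996405117162 corner r 0.09653017401337449
lever 0.058 -2.0182452682729997 -1.9643407118221077
-0.0018179153323884048 0.011044186633127506 -0.0018179153323883979 0.009150810580046522
lever 0.061 -2.018245268272998 -1.964340711822105
-0.002759463688620477 0.009855528218588379 -0.00275946368862047 0.00799852820016551
lever 0.064 -2.0182452682729983 -1.9643407118221052
-0.003701012044852306 0.008666869804049477 -0.003701012044852306 0.006846245820284737
-1.9996693916310293
```

View pics/t3z.png

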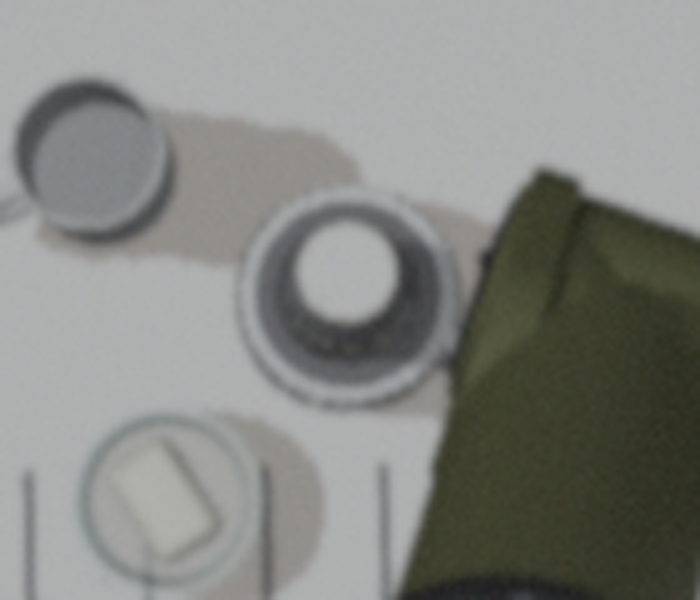

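```bash
python3 -m crank '[0.08,-0.07,0,0,0,0.01, 0.15,-0.15,0,0,0,0.02, 0.23,-0.22,0,0,0,0.03, 0.3,-0.29,0,0,0,0.04, 0.3,-0.29,0,0,0,0.04]'
python3 - <<'E'
from go import *
o=monitor.get_obs(); d=o["tcp_pos"][:2]-[.557,.017]; print(np.hypot(*d),np.arctan2(d[1],d[0])+.8,o["ft_force"],o["torque"])
E
```

```text
time_s: 5.35
tcp_pos: [0.5117, -0.077, 0.072]
tcp_rot: [3.138, 0.002, 1.911]
ft_force: [5.0, -5.0, -2.1]
gripper_width: 0.0143
0.10430156138707318 -1.2200563999030336 [ 5.0232 -5.0402 -2.1452] [-1.0135 -0.8594 -0.019 ]
```

```bash
python3 -m crank '[0.08,-0.07,0,0,0,0.01, 0.15,-0.15,0,0,0,0.02, 0.23,-0.22,0,0,0,0.03, 0.3,-0.29,0,0,0,0.04, 0.3,-0.29,0,0,0,0.04]'
python3 - <<'E'
from go import *
o=monitor.get_obs(); d=o["tcp_pos"][:2]-[.557,.017]; print(np.hypot(*d),np.arctan2(d[1],d[0])+.8,o["ft_force"],o["torque"])
E
```

```text
time_s: 5.98
tcp_pos: [0.5081, -0.075, 0.0719]
tcp_rot: [3.138, 0.002, 1.871]
ft_force: [4.8, -4.4, -2.0]
gripper_width: 0.0143
0.10416813711126105 -1.2594160464617994 [ 4.793  -4.3755 -2.0133] [-0.9808 -0.9029 -0.0453]
```

Run:
```python
from go import *
cv2.imwrite("pics/w4.png",imaging.get_image("wrist"))
a=cv2.imread('pics/w4.png')[150:270,250:390]; cv2.imwrite('pics/w4z.png',cv2.resize(a,(700,600),interpolation=2))
```

```text
(no output)
```

View pics/w4z.png

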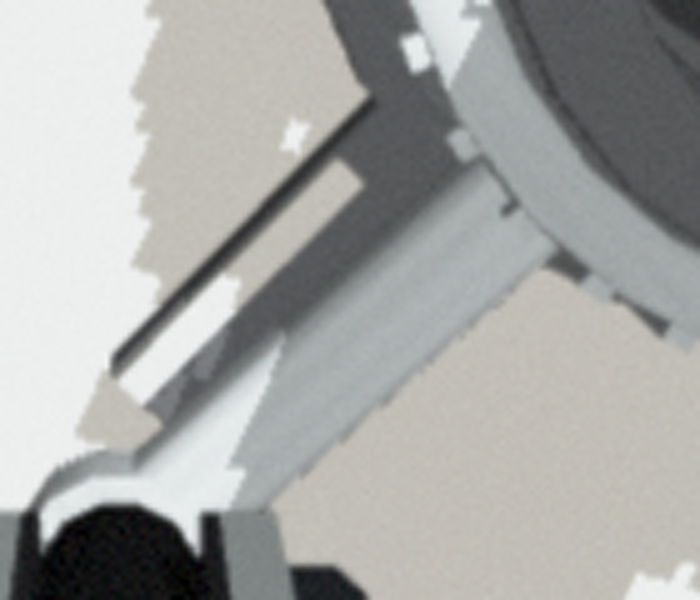

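```bash
python3 -m crank '[0.08,-0.07,0,0,0,0.01, 0.15,-0.15,0,0,0,0.02, 0.23,-0.22,0,0,0,0.03, 0.3,-0.29,0,0,0,0.04, 0.3,-0.29,0,0,0,0.04]'
python3 - <<'E'
from go import *
o=monitor.get_obs(); d=o["tcp_pos"][:2]-[.557,.017]; print(np.hypot(*d),np.arctan2(d[1],d[0])+.8,o["ft_force"],o["torque"])
E
```

```text
time_s: 6.65
tcp_pos: [0.5075, -0.0746, 0.0721]
tcp_rot: [3.134, 0.006, 1.831]
ft_force: [13.3, -9.3, -11.7]
gripper_width: 0.0139
0.10411610630849458 -1.2658838161847068 [ 13.3002  -9.3047 -11.6639] [-1.9863 -2.4353  0.4019]
```

```bash
python3 -m crank '[-0.2,0.2,0,0,0,-0.03, -0.4,0.42,0,0,0,-0.055, -0.6,0.64,0,0,0,-0.08, -0.78,0.85,0,0,0,-0.11, -0.78,0.85,0,0,0,-0.11]'
python3 - <<'E'
from go import *
o=monitor.get_obs(); d=o["tcp_pos"][:2]-[.557,.017]; print(np.hypot(*d),np.arctan2(d[1],d[0])+.8,o["ft_force"],o["torque"])
E
```

```text
time_s: 7.28
tcp_pos: [0.5131, -0.0777, 0.0718]
tcp_rot: [3.14, 0.0, 1.94]
ft_force: [1.0, -2.7, 4.9]
gripper_width: 0.0144
0.10439609720347245 -1.2042997730375313 [ 1.0482 -2.656   4.8837] [-0.5224 -0.1726 -0.1576]
```

```bash
python3 -m crank '[0.08,-0.07,0,0,0,0.01, 0.15,-0.15,0,0,0,0.02, 0.23,-0.22,0,0,0,0.03, 0.23,-0.22,0,0,0,0.03, 0.23,-0.22,0,0,0,0.03]'
python3 - <<'E'
from go import *
o=monitor.get_obs(); d=o["tcp_pos"][:2]-[.557,.017]; print(np.hypot(*d),np.arctan2(d[1],d[0])+.8,o["ft_force"],o["torque"])
E
```

```text
time_s: 7.9
tcp_pos: [0.5115, -0.0768, 0.0718]
tcp_rot: [3.139, 0.002, 1.91]
ft_force: [5.7, -5.0, 2.0]
gripper_width: 0.0143
0.10430186331166348 -1.2223735547862067 [ 5.6502 -4.998   2.012 ] [-0.8678 -0.8988  0.0225]
```

```bash
python3 -m crank '[0,0,0,0,0,0, 0,0,0,0,0,0, 0,0,0,0,0,0, 0,0,-4,0,0,0, 0,0,-9,0,0,0]' 0; python3 -m crank '[0,0,-5,0,0,0, 0,0,-10,0,0,0, 0,0,-10,0,0,0, 0,0,-10,0,0,0, 0,0,-10,0,0,0]' 1
python3 - <<'E'
from go import *
import json
o=monitor.get_obs(); json.dump({k:np.array(v).tolist() for k,v in o.items()},open("o5.json","w"))
cv2.imwrite("pics/w5.png",imaging.get_image("wrist")); print(o["tcp_pos"],o["tcp_rot"])
E
```

```text
time_s: 8.52
tcp_pos: [0.5085, -0.0759, 0.1613]
tcp_rot: [-3.138, -0.001, 1.91]
ft_force: [0.6, -0.5, 0.1]
gripper_width: 0.0426
time_s: 9.15
tcp_pos: [0.5088, -0.0759, 0.2599]
tcp_rot: [-3.139, -0.001, 1.91]
ft_force: [-0.3, 0.4, -0.6]
gripper_width: 0.0853
[ 0.5088 -0.0759  0.2599] [-3.139  -0.0012  1.91  ]
```

View pics/w5.png

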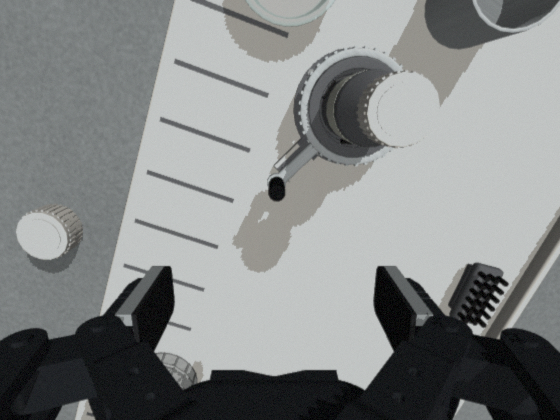

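Run:
```python
import cv2
a=cv2.imread('pics/w5.png')[40:210,250:450]; cv2.imwrite('pics/w5z.png',cv2.resize(a,None,fx=4,fy=3.5,interpolation=2)[:595])
a=cv2.imread('pics/w5.png')[60:210,250:450]; cv2.imwrite('pics/w5z.png',cv2.resize(a,(800,600),interpolation=2))
```

```text
(no output)
```

View pics/w5z.png

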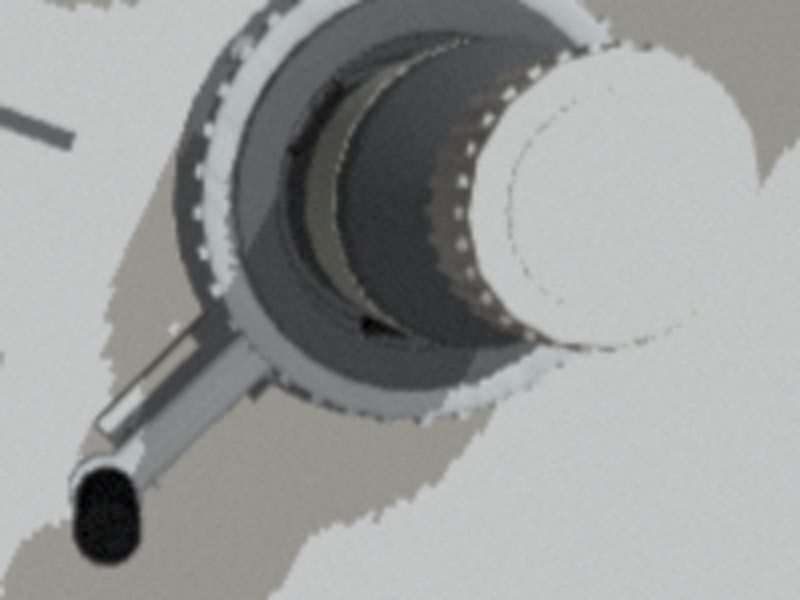

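Run:
```python
from go import *
import json
o=json.load(open("o5.json"))
f=lambda x,y,h:pix2plane("wrist",250+x/4,60+y/4,h,o)
c=f(619,197,.189);print(c, np.linalg.norm(f(619,43,.189)-f(619,350,.189)))
p=f(107,531,.103);print(p)
d=p-c;print(np.hypot(*d[:2]),np.arctan2(d[1],d[0]))
C=np.array([.557,.017,.1765])
delta([.557,.017,.25],1.95,ref=([.509,-.0757,.26],1.91));
```

```text
[0.5605 0.0165 0.189 ] 0.044498340802302666
[ 0.5133 -0.078   0.103 ]
0.1055842848114161 -2.033412898459602
shift cm [7.1447 7.611  1.    ] turn [-0.    0.   -0.04]
```

```bash
python3 -m crank '[2.4,2.6,0,0,0,0, 4.8,5.2,0,0,0,0, 7.1,7.7,1,0,0,0, 7.1,7.7,2,0,0,0, 7.1,7.7,4,0,0,0]'; python3 -m crank '[0,0,3,0,0,0, 0,0,5,0,0,0, 0,0,6.2,0,0,0, 0,0,6.2,0,0,0, 0,0,6.2,0,0,0]';  python3 - <<'E'
from go import *
o=monitor.get_obs();cv2.imwrite("pics/w6.png",imaging.get_image("wrist")); print(o["qpos"],o["ft_force"])
E
```

```text
time_s: 9.82
tcp_pos: [0.5585, 0.0159, 0.2203]
tcp_rot: [-3.141, 0.001, 1.91]
ft_force: [0.9, -0.1, 0.4]
gripper_width: 0.0857
time_s: 10.45
tcp_pos: [0.5591, 0.016, 0.1599]
tcp_rot: [3.141, 0.0, 1.909]
ft_force: [-0.1, 1.6, 1.0]
gripper_width: 0.0856
[-0.2967  0.4911  0.3404  1.7845 -0.2024  0.8993  0.4715] [-0.052   1.5776  0.9813]
```

View pics/w6.png

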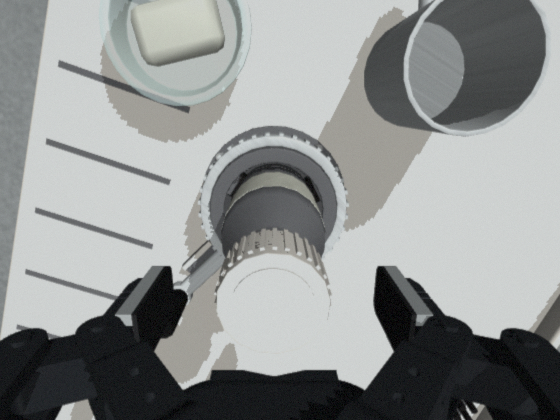

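The cap lies centred between the open pads, at about (273,303). Closing.

```bash
python3 -m crank '[0,0,0.1,0,0,0, 0,0,0.2,0,0,0, 0,0,0.2,0,0,0, 0,0,0.2,0,0,0, 0,0,0.2,0,0,0]' -1;  python3 - <<'E'
from go import *
o=monitor.get_obs();cv2.imwrite("pics/w7.png",imaging.get_image("wrist")); print(o["qpos"],o["torque"])
E
```

```text
time_s: 11.12
tcp_pos: [0.5587, 0.0163, 0.1577]
tcp_rot: [3.141, -0.0, 1.91]
ft_force: [-1.9, 0.7, 5.7]
gripper_width: 0.0428
[-0.2963  0.4934  0.3394  1.7877 -0.2037  0.8946  0.4726] [-0.0356  0.4633 -0.0214]
```

View pics/w7.png

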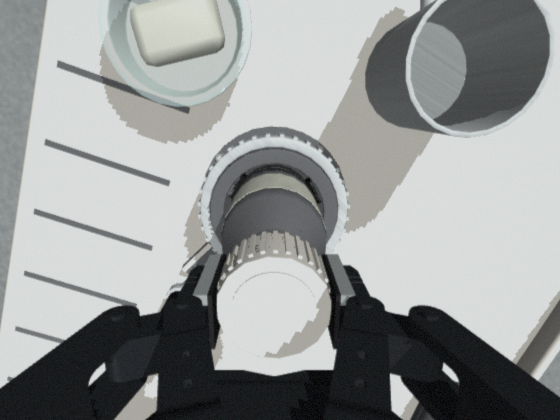

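```bash
python3 -m crank '[0,0,0.2,0,0,0, 0,0,0.4,0,0,0, 0,0,0.6,0,0,0, 0,0,0.7,0,0,0, 0,0,0.7,0,0,0]'
```

```text
time_s: 11.8
tcp_pos: [0.5588, 0.0163, 0.1515]
tcp_rot: [3.14, -0.0, 1.91]
ft_force: [-4.7, 1.2, 12.9]
gripper_width: 0.0423
```

```bash
python3 -m crank '[0,0,0.15,0,0,0, 0,0,0.2,0,0,-0.1, 0,0,0.2,0,0,-0.2, 0,0,0.2,0,0,-0.3, 0,0,0.2,0,0,-0.4]';python3 - <<'E'
from go import *
o=monitor.get_obs();cv2.imwrite("pics/w8.png",imaging.get_image("wrist")); print(o["torque"])
E
```

```text
time_s: 12.42
tcp_pos: [0.5598, 0.0162, 0.1502]
tcp_rot: [3.139, 0.002, 2.313]
ft_force: [-3.0, -0.1, 15.5]
gripper_width: 0.0423
[-0.0054  0.6482 -0.1299]
```

View pics/w8.png

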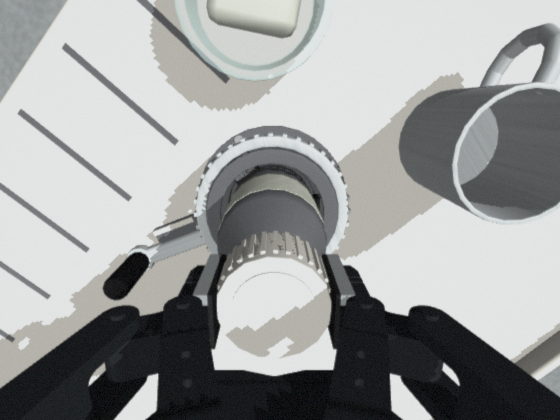

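```bash
python3 -m crank '[0,0,0,0,0,-0.15, 0,0,0,0,0,-0.3, 0,0,0,0,0,-0.45, 0,0,0,0,0,-0.6, 0,0,0,0,0,-0.75]';python3 - <<'E'
from go import *
o=monitor.get_obs();cv2.imwrite("pics/w9.png",imaging.get_image("wrist")); print(o["torque"],o["qpos"])
E
```

```text
time_s: 13.1
tcp_pos: [0.56, 0.0165, 0.1503]
tcp_rot: [3.141, 0.004, 3.064]
ft_force: [-3.3, 0.9, 15.3]
gripper_width: 0.0426
[ 0.0456  0.5586 -0.1663] [-0.0779  0.4803  0.0075  1.794  -0.0048  0.8636  1.4254]
```

View pics/w9.png

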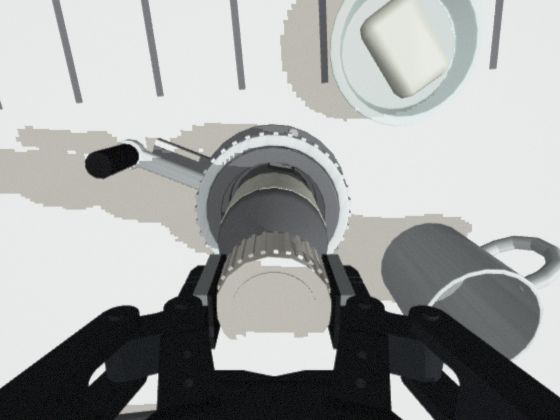

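```bash
python3 -m crank '[0,0,-0.3,0,0,0, 0,0,-0.6,0,0,0, 0,0,-0.9,0,0,0, 0,0,-1.2,0,0,0, 0,0,-1.2,0,0,0]'
```

```text
time_s: 13.78
tcp_pos: [0.559, 0.0163, 0.1604]
tcp_rot: [3.142, 0.001, 3.06]
ft_force: [0.7, 0.5, 2.2]
gripper_width: 0.0424
```

```bash
python3 -m crank '[0,0,-0.3,0,0,0, 0,0,-0.6,0,0,0, 0,0,-0.9,0,0,0, 0,0,-1.2,0,0,0, 0,0,-1.5,0,0,0]';python3 - <<'E'
from go import *
cv2.imwrite("pics/w10.png",imaging.get_image("wrist"))
E
```

```text
time_s: 14.4
tcp_pos: [0.5586, 0.0163, 0.1754]
tcp_rot: [-3.142, -0.0, 3.06]
ft_force: [-0.8, 0.6, -0.5]
gripper_width: 0.0427
```

View pics/w10.png

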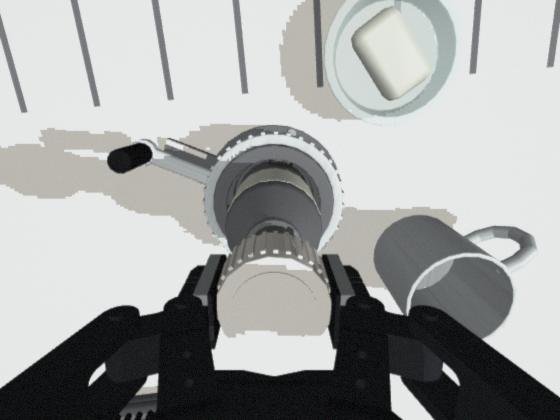

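```bash
python3 -m crank '[0,0,-1.5,0,0,0, 0,0,-3.5,0,0,0, 0,0,-5.5,0,0,0, 0,0,-7,0,0,0, 0,0,-7.7,0,0,0]'; python3 -m crank '[0,0,0,0,0,0, 0,0,0,0,0,0, 0,0,0,0,0,0, 0,0,0,0,0,0, 0,0,0,0,0,0]';python3 - <<'E'
from go import *
cv2.imwrite("pics/w11.png",imaging.get_image("wrist"))
cv2.imwrite("pics/s11.png",imaging.get_image("scene"))
cv2.imwrite("pics/t11.png",imaging.get_image("top"))
cv2.imwrite("pics/s11z.png",cv2.resize(cv2.imread("pics/s11.png")[100:290,220:370],(600,600*19//15*1)[:2] if 0 else (470,596),interpolation=2))
E
```

```text
time_s: 15.08
tcp_pos: [0.559, 0.0163, 0.2535]
tcp_rot: [3.141, 0.001, 3.06]
ft_force: [-0.4, -0.2, 0.0]
gripper_width: 0.0425
time_s: 15.7
tcp_pos: [0.5586, 0.0163, 0.2521]
tcp_rot: [-3.142, -0.0, 3.06]
ft_force: [-0.2, -0.2, -1.4]
gripper_width: 0.0427
```

View pics/w11.png

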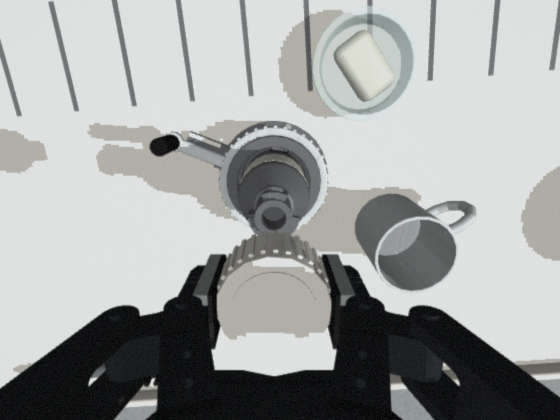

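View pics/s11.png

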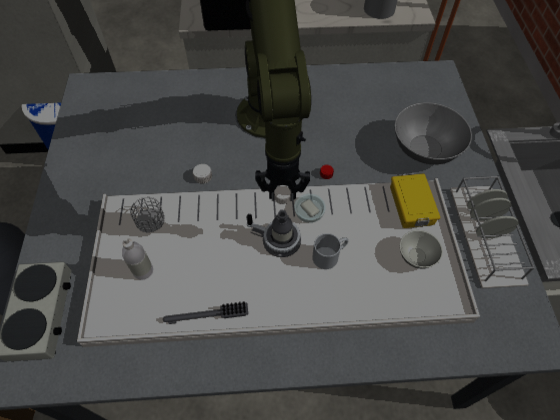

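View pics/s11z.png

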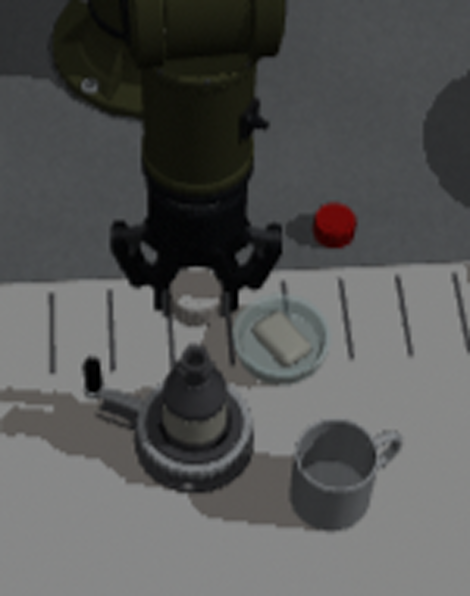

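View pics/t11.png

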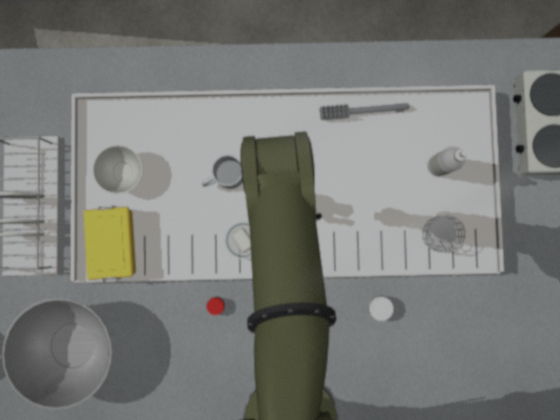

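Run:
```python
from go import *
import cv2
a=cv2.imread('pics/w11.png')[110:245,140:320]; cv2.imwrite('pics/w11z.png',cv2.resize(a,(800,600),interpolation=2))
o=monitor.get_obs(); c=np.array([.558,.017])
for t in (-1.98,-2.0,-2.02,-2.04,-2.06):
    q=c+.105*np.array([np.cos(t),np.sin(t)]); print(t,"pegtop",proj("wrist",[*q,.103],o),"scene",proj("scene",[*q,.103]))
print("mouth",proj("wrist",[*c,.176],o),proj("scene",[*c,.176]))
```

```text
-1.98 pegtop [157.414  150.7805] scene [248.1877 217.2352]
-2.0 pegtop [158.0075 148.4279] scene [248.4629 216.671 ]
-2.02 pegtop [158.6518 146.0832] scene [248.7508 216.1119]
-2.04 pegtop [159.3467 143.7473] scene [249.0513 215.5584]
-2.06 pegtop [160.0924 141.4215] scene [249.3642 215.0104]
mouth [274.8342 215.4116] [281.9042 214.114 ]
```

View pics/w11z.png

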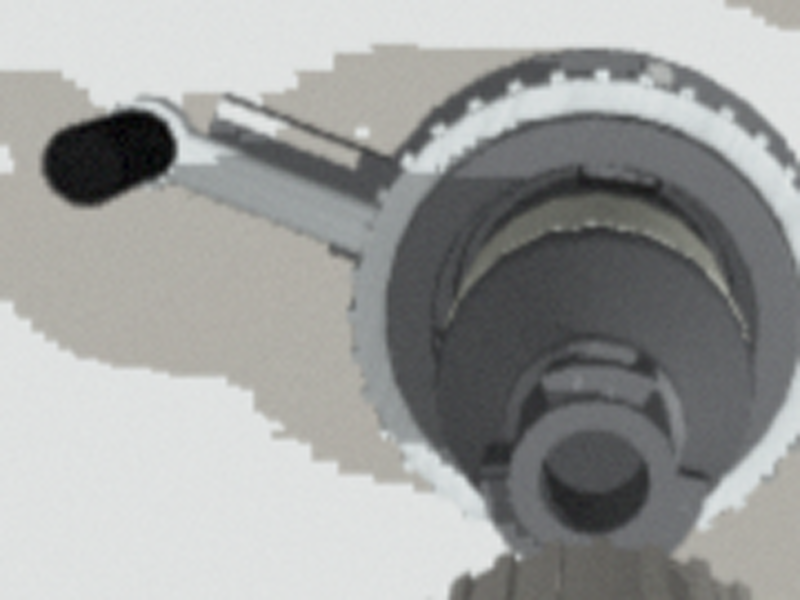

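Run:
```python
from cell import ticket,monitor
print(monitor.get_obs()["time_s"]); print(ticket.hand_in())
```

```text
15.85
the job is handed in; nothing more can be done
None
```

The drain cleaner is open: the clamp is locked, and the arm holds the cap level above the mouth. I handed in at about 15.9 s; the hand-in reports no verdict.

- **Lever:** I gripped the peg and swung the ring clockwise until it met its hard stop. I then backed off slightly past the mark and came forward again, to about 1.255 by my estimate.
- **Cap:** I pressed it down with about 15 N and turned it 1.15 rad anticlockwise. It lifted free without pulling on the bottle.

**Last checks**
- **Cap position:** by calculation from the grip height, the cap's centre is about 95 mm above the mouth and its rim about 82 mm. It is centred and level, and still gripped at 42.7 mm.
- **Bottle:** it stands upright, and its open mouth appears in the wrist picture within about 1 px of where I expected it.
- **Ring:** the peg is at about −2.02 rad, so the ring did not slip back during the twist.
- **Bystanders:** none looked moved in the final scene and top pictures. The arm hid part of the top view.

**Disagreements**
- **Locked mark:** I first read the mark's direction in the images as −1.98 to −2.0 rad. The hard stop put it at about −2.016, and I went by the stop.
- **Clamp and cap position:** estimates from the different cameras differed by up to 5 mm.

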